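Swap the spares trays: blue in, red out

ROBOT

A 6-joint arm with a two-finger parallel gripper is mounted at the origin on the work surface. World frame = base frame: x ahead of the robot, y to its left, z up, the work surface at z = 0. Lengths are in m, angles in rad, forces in N, time in s.
With the tool pointing down it reaches from about 0.375 to 0.975 m from the base axis. Payload 3.8 kg.
Tool frame: the origin (TCP) lies at the very end of the fingers, on their centre line; the grasp point (between the pads) lies 19 mm behind it; y points along the fingers, z is the direction in which the jaws open and shut, and the axes are right-handed (so a half turn about y gives the same grasp; the last joint's range is limited). The gripper opens to 85 mm and grips with 20 to 120 N. Pads are 22 mm wide; open, the fingers measure 114 mm over their backs; the gripper's body (76 mm by 85 mm) begins 54 mm behind the grasp point. The pads swing forward as they close: fully open they stand 13 mm farther back than shut.
Start: joints at [-1.325, 0.264, 1.604, -0, 1.274, -0.037], TCP at [0.188, -0.648, 0.231] pointing down, gripper open.
Joint ranges: [-2.63, 2.63], [-0.94, 2.18], [0.31, 2.57], [-1.31, 4.45], [0, 2.66], [-2.55, 2.55]. Speed limits (rad/s): [2.57, 2.57, 3.14, 3.14, 3.14, 3.14].

INTERFACE

Orientations are given as a rotation vector (axis times angle).
In Python, from workcell import bot gives the robot as it stands.
- The arm moves only by the tool play_rows, never from a script. Its argument "series" is text: rows parted by semicolons, each of 7 numbers parted by spaces: the shift along the tool's x, y, z in cm, then the turn, a rotation vector about the tool's x, y, z in degrees, then the finger opening in cm, from 0 to 8.54. In form: dx dy dz rx ry rz grip; .... A call has 1 to 12 rows; each row is the pose to reach, as a shift and turn from the pose measured when the call began, along the tool's axes at that moment; what a row does not reach only later rows make up. A row lasts 1/12 s, in which the tool goes at most 41.7 mm and 7.16 degrees, less where a joint would pass 70% of its speed; a pose out of reach is approached as far as the arm can. A call with a gripper value outside its range is refused whole. The fingers move at their own pace and stop on an object; "newtons" is the grip in N (left out, the last holds). Time passes only in rows, so rows that repeat a pose let the fingers close. It gives the time, the measured TCP pose, the force and the opening at its end, in the units of the state.
- bot.read_state(): the state, without advancing time (a new reading comes with each control period).
- bot.read_camera(name): name is "side" or "top"; returns the picture (384x512x3 uint8, blue, green, red); there is no depth.
- bot.calibration(name): a dict with "fx", "fy", "cx", "cy" (pixels), "k1" (the pictures are not rectified: a ray, as slopes to the right and down, at radius r is drawn at 1 + k1 r^2 times it, then the intrinsics apply), "origin" and "rotation" of the camera in the world. Camera axes: x right, y down, z forward; pixel columns grow to the right and rows downward; lengths in m; the calibration is good to about 2 mm. A picture is of the moment at which its call begins. calibration takes no time and is no camera call.
- bot.finish_job(): hands the job in, once; it reports no verdict.
The state is a dict: "time": time; "q": joint angles; "joint_vel": joint speeds; "joint_torque": joint torques, N m; "tool_pos": TCP position; "tcp_rot": TCP orientation; "wrist_force": force on the tool from outside, world axes, zero at the start; "torque": the same for the moment, N m; "width": opening from 0.0 (shut) to 1.0 (fully open).
Only numpy, scipy, OpenCV 4.12 (cv2) and the standard library are available. Lean on these libraries where they do the work, as an engineer would, in place of code of your own. Each camera call takes 0.05 s, during which the arm holds its last target.

TASK

On the repair bench the blue spares tray has been left open. First push the blue tray fully home into its housing with the fingertips; then hook a fingertip behind the front lip of the red tray and draw it all the way out to its stop, so that the bearing in it can be got at. Do not pinch the lip or press on its outer face, never have both trays out together, pick nothing up, let the brass bush in the red tray stay standing, and leave the other things on the bench where they are.

Things in the scene. Friction and masses are not known exactly. Their poses are not given: they have to be found in the camera images.
- red_tray (a joint): How far the red tray is drawn out of its housing: 0 m = fully home, 0.13 m = at its outer stop. Starts at 0 to 0.02. Slides against about 2 N of friction plus light damping (8 N per m/s), no spring: it stays where it is left.
- blue_tray (a joint): How far the blue tray is drawn out: 0 m = fully home (stop), 0.13 m = outer stop. Starts at 0.06 to 0.10. Same friction, no spring.
- red_unit: (lengths in mm) Unit with the red tray. Fixed grey steel housing 120 wide, 200 deep, 74 high, open in front; its cover starts 60 behind the front edge. Origin: bench level, middle of its front edge; x points into the housing (away from the robot), y left, z up. The tray slides out along -x. The two units stand side by side, which is left varies, each turned by up to 0.25 rad.
- blue_unit: (lengths in mm) Unit with the blue plastic tray, otherwise the same as the red unit: same sizes, frame and tray, placed and turned independently.
- red_lip (a point): (lengths in mm) Middle of the top edge of the red tray's lip, 55 above the bench and half-way through its 5 thickness: the inner (well side) surface is 2.5 towards +x, the outer surface of the aluminium plate 5.5 towards -x. Moves with the tray; x points into the housing, y left, z up.
- blue_lip (a point): (lengths in mm) Middle of the top edge of the blue tray's lip, 55 above the bench and half-way through its 5 thickness: the inner (well side) surface is 2.5 towards +x, the outer surface of the aluminium plate 5.5 towards -x. Moves with the tray; x points into the housing, y left, z up.
- red_well (a point): (lengths in mm) Floor centre of the red tray's empty finger well, right behind the lip, 12 above the bench: the well is 60 long, 98 wide clear, ended by a divider 39 high; parts lie behind it. Moves with the tray. Tray: 104 wide, side walls to 41 high; its front wall is the lip: 104 wide, top 55 above the bench, 5 thick plus a 3 aluminium plate outside. The blue tray is alike.
- bearing_center (a point): (lengths in mm) Centre of a loose steel bearing ring, outer diameter 47, bore 25, 14 high, lying flat in the red tray behind the divider, at first partly under the cover.
- bush: (lengths in mm) Loose brass bush, diameter 28, 40 high, standing upright in the red tray to the left of the bearing, at first at the edge of or under the cover. Origin: centre of its underside, z its axis.
- tin: (lengths in mm) Small yellow tin with a pale lid, diameter 44, 30 high, standing loose in the blue tray behind the divider. Origin: centre of its underside.
- wrench: (lengths in mm) Steel wrench, 160 long, lying on the bench between the two units or in front of them. Leave alone.
- screwdriver: (lengths in mm) Screwdriver, 200 long, lying to the right of the units. Leave alone.
- tape: (lengths in mm) Black ring-shaped roll, diameter 96, 24 high, to the left of the units. Leave alone.
- jar: (lengths in mm) Pale jar with a white cap, diameter 68, 100 high, to the right of the units. Leave alone.
- cutter: (lengths in mm) Blue box cutter, 185 long, 26 wide, lying to the left of the units. Leave alone.
Things that resemble listed ones, but are neither listed nor needed, are in the scene too. Of the things like the part that bears bearing_center, leave any that is turquoise; of the rest the smaller one is meant. Of the things shaped like the tin, the yellow one is meant.

How it is judged:
On the way, in this order (a step that is already met when the one before it is completed fails the run):
1. the blue tray is pushed fully home (value of joint blue_tray below 0.006 m), for 0.2 s.
2. the red tray is drawn out to its stop (value of joint red_tray above 0.12 m), for 0.2 s.
At the end, for the whole second after the job is handed in: The red tray is out to within 10 mm of its stop and still, the blue tray home to within 6 mm; bearing and bush are in the red tray behind its divider with the bush upright, and the tin is in the blue tray (value of joint red_tray above 0.12 m and value of joint blue_tray below 0.006 m and velocity of joint red_tray between -0.01 and 0.01 m/s and linear speed of bush below 0.02 m/s and x of bearing_center in the frame of red_lip between 0.05 and 0.235 m and x of bush in the frame of red_lip between 0.05 and 0.235 m and angle between bush's own z axis and vertical below 0.2 rad and x of tin in the frame of blue_lip between 0.05 and 0.235 m); the robot touches nothing.
It fails at once if both trays are out together (blue more than 30 mm and red more than 50 mm) (value of joint blue_tray above 0.03 m and value of joint red_tray above 0.05 m).
It fails at once if the fingers press on the outer face of the red lip (over 2 N), as in a pinch (contact force between the fingers and red_face above 2 N).
It fails at once if the bearing, bush or tin is lifted (more than about 15 mm) (height (world z) of bearing_center above 0.036 m or height (world z) of any of bush, tin above 0.028 m).
It fails at once if the bush is tipped over (angle between bush's own z axis and vertical above 0.5 rad).
It fails at once if a thing on the bench is moved by more than 20 mm (distance of any of wrench, screwdriver, tape, jar, cutter from where it was at the start of the episode above 0.02 m).
It also fails if it takes over 48 s, if anything falls off the work surface, if the arm or the gripper's body presses on something with over 40 N, if the wrist force passes 120 N, or if a joint passes its speed limit or range.

## Working session

There is one attempt and no reset: what is moved stays moved. The work goes in short steps, Python scripts to look and compute and a tool call to move; the robot and the scene stay as the last step left them, time stands still between calls to the robot, and variables do not carry over. Pictures are saved under pics/ and viewed, and the job is handed in when it is done.

Besides the shell and the picture viewer there is one more tool, called after "Call:" by a JSON object that holds its "method" and its "body", one argument or row to a line. play_rows: Moves the arm, as the interface text tells. Its arguments: {"type":"object","properties":{"series":{"type":"string"},"newtons":{"type":"number"}},"required":["series"]}

```bash
mkdir -p pics; python3 - <<'E'
from workcell import bot
import cv2
print(bot.read_state())
for n in("side","top"):
    cv2.imwrite(f"pics/{n}0.png",bot.read_camera(n)); print(bot.calibration(n))
E
```

```text
{'time': 0.0, 'q': array([-1.32488049e+00,  2.64786345e-01,  1.60538345e+00,  8.19317031e-06,
        1.27368464e+00, -3.69008058e-02]), 'joint_vel': array([-0.00087127,  0.00055805,  0.00016897,  0.0025934 ,  0.0024098 ,
        0.00013263]), 'joint_torque': array([-2.90035765e-03, -5.15117240e+01, -3.67313576e+01, -5.05934568e-04,
        1.29573929e-02,  4.94125743e-06]), 'tool_pos': array([ 0.18818873, -0.64747478,  0.22993455]), 'tcp_rot': array([-0.29490473,  2.07225918, -2.06755439]), 'wrist_force': array([ 0.23404103, -0.15022544, -0.28151274]), 'torque': array([-0.002706  , -0.01859261, -0.01515445]), 'width': 1.0052084201851939}
{'fx': 357.0640738597113, 'fy': 357.0640738597113, 'cx': 260.22925724222733, 'cy': 193.806529819091, 'k1': 0.008767777333115945, 'origin': array([ 0.5607269 , -0.94098025,  0.60400656]), 'rotation': array([-2.08889377,  0.02656473, -0.02109451])}
{'fx': 375.8121274298147, 'fy': 375.8121274298147, 'cx': 259.2935903655954, 'cy': 192.78751690734865, 'k1': 0.006906173162634808, 'origin': array([ 0.43871652, -0.01011747,  1.14198601]), 'rotation': array([-2.1811998 ,  2.12238315, -0.14886942])}
```

View pics/side0.png

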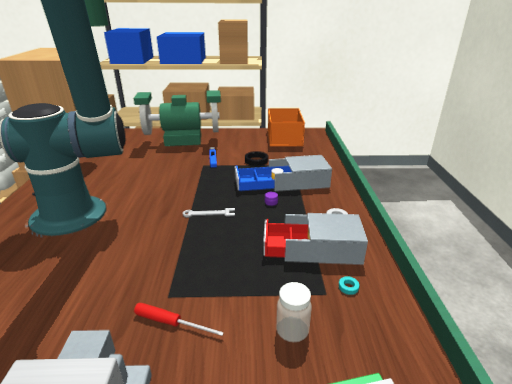

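View pics/top0.png

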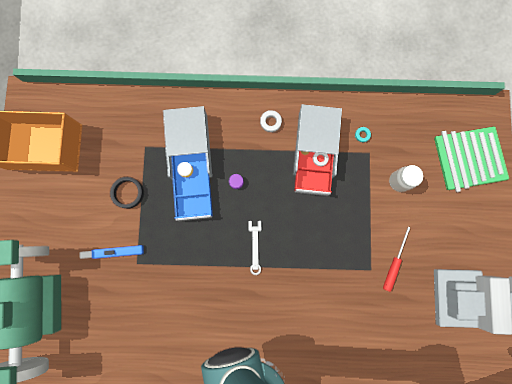

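The side view shows the blue tray open at about (265,178) and the red tray nearly home at about (288,238). In the top view, the blue lip is at about (193,218) and the red lip at about (314,191). The wrench is between and in front of the units, at about (255,248).

```bash
python3 - <<'E'
import cv2,numpy as np
a=cv2.imread("pics/top0.png")
c=[a[100:230,155:225],a[90:220,285:355]]
cv2.imwrite("pics/z1.png",np.hstack([cv2.resize(x,None,fx=4.5,fy=4.5,interpolation=cv2.INTER_CUBIC) for x in c]))
b=cv2.imread("pics/side0.png")
cv2.imwrite("pics/z2.png",cv2.resize(b[140:290,220:380],None,fx=4,fy=4,interpolation=cv2.INTER_CUBIC)[:600])
E
```

```text
(no output)
```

View pics/z1.png

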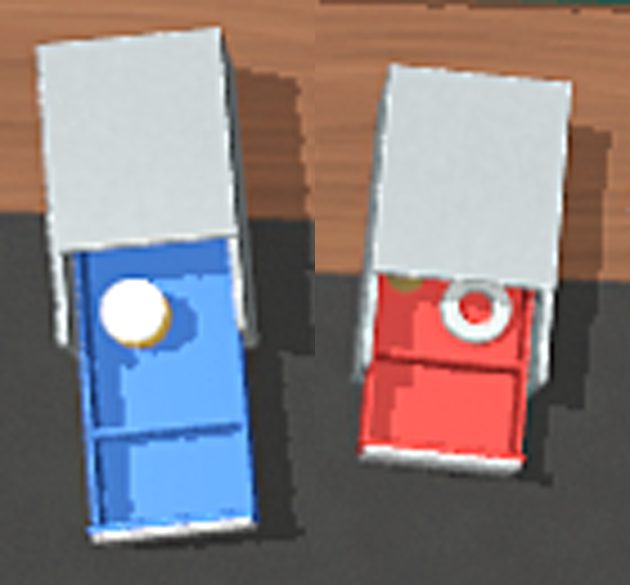

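View pics/z2.png

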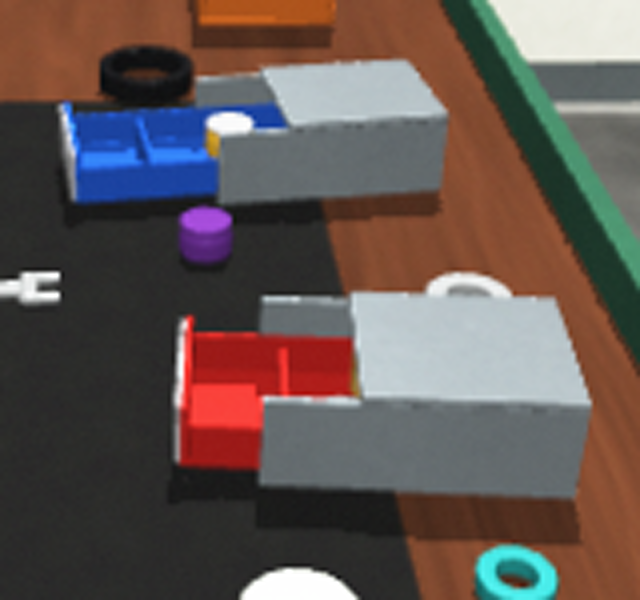

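```bash
cat > h.py <<'E'
import numpy as np,cv2
from scipy.spatial.transform import Rotation as R
from workcell import bot
def cast(cam,pts,z):
    c=bot.calibration(cam);K=np.array([[c['fx'],0,c['cx']],[0,c['fy'],c['cy']],[0,0,1]])
    p=cv2.undistortPoints(np.array(pts,float).reshape(-1,1,2),K,np.array([c['k1'],0,0,0,0.])).reshape(-1,2)
    d=R.from_rotvec(c['rotation']).apply(np.c_[p,np.ones(len(p))])
    o=c['origin'];return o+d*((z-o[2])/d[:,2])[:,None]
def zc(p,f,off): return (np.array(p,float)+.5)/f-.5+np.array(off)
E
python3 - <<'E'
from h import *
for nm,cov,lip,off in (("blue",[(37,45),(220,30),(237,235),(62,253)],[(90,530),(255,521)],(155,100)),("red",[(77,65),(256,83),(240,290),(60,272)],[(45,454),(208,465)],(285,90))):
    C=cast("top",zc(cov,4.5,off),.074);L=cast("top",zc(lip,4.5,off),.055)
    print(nm,C[:,:2].round(4).tolist(),L[:,:2].round(4).tolist())
    side=((C[0]-C[3])+(C[1]-C[2]));front=(C[3]-C[2])
    yaw=np.arctan2(side[1],side[0]);yf=np.arctan2(-front[0],front[1]);yl=np.arctan2(-(L[0]-L[1])[0],(L[0]-L[1])[1])
    print("yaws",yaw,yf,yl,"w",np.linalg.norm(front),np.linalg.norm(side)/2,np.linalg.norm(L[0]-L[1]))
    y=(2*yaw+yf)/3;ax=np.array([np.cos(y),np.sin(y)])
    mid=C[:,:2].mean(0); org=mid-ax*.130   # cover from 60 to 200
    lm=L[:,:2].mean(0)
    print("yaw",y,"origin",org,"lip",lm,"lip in unit",(lm-org)@ax,(lm-org)@[-ax[1],ax[0]])
E
```

```text
blue [[0.8247, 0.2809], [0.8385, 0.1615], [0.7009, 0.1441], [0.6858, 0.2563]] [[0.509, 0.2322], [0.5176, 0.1266]]
yaws 0.15098934111713877 0.13362203488419627 0.08186003827128073 w 0.11321595805536756 0.13985784348240188 0.10592807661518835
yaw 0.14520023903949128 origin [0.63385394 0.1918937 ] lip [0.5133035  0.17943209] lip in unit -0.121084967752882 0.005112039271953145
red [[0.8537, -0.129], [0.8446, -0.2469], [0.7049, -0.2362], [0.7136, -0.1197]] [[0.597, -0.1135], [0.5928, -0.2193]]
yaws -0.0712564277214967 -0.07445283575818208 -0.04049133482065615 w 0.1168889543790768 0.14024584949526261 0.10596473166920603
yaw -0.0723218970670585 origin [ 0.64955082 -0.17353142] lip [ 0.5949043  -0.16639626] lip in unit -0.05501924474438608 0.0031678148063569427
```

```bash
cat >> h.py <<'E'
def tgt(yaw,flip=1):
    ax=np.array([np.cos(yaw),np.sin(yaw),0]);y=np.array([0,0,-1.]);z=flip*np.array([-ax[1],ax[0],0]);x=np.cross(y,z)
    return R.from_matrix(np.c_[x,y,z])
def rel(p,yaw,flip):
    s=bot.read_state();r=R.from_rotvec(s['tcp_rot'])
    d=r.inv().apply(np.array(p)-s['tool_pos'])*100;t=(r.inv()*tgt(yaw,flip)).as_rotvec(degrees=True)
    return d.round(2),t.round(1)
E
python3 - <<'E'
from h import *
r=R.from_rotvec(bot.read_state()['tcp_rot']);print(r.as_matrix().round(3))
for f in(1,-1):
  for p in([.45,-.3,.23],[.44,.17,.2]): print(f,rel(p,.13,f))
E
```

```text
[[-0.96  -0.001  0.279]
 [-0.279  0.002 -0.96 ]
 [-0.    -1.    -0.002]]
1 (array([-34.84,   0.06, -26.07]), array([   0. , -171.2,   -0.2]))
1 (array([-47.  ,   3.15, -71.47]), array([   0. , -171.2,   -0.2]))
-1 (array([-34.84,   0.06, -26.07]), array([0.1, 8.8, 0. ]))
-1 (array([-47.  ,   3.15, -71.47]), array([0.1, 8.8, 0. ]))
```

Call:
{"method": "play_rows", "body": {
  "series": "-34.8 0 -26 0 8.8 0 0;-34.8 0 -26 0 8.8 0 0;-34.8 0 -26 0 8.8 0 0;-34.8 0 -26 0 8.8 0 0;-34.8 0 -26 0 8.8 0 0;-34.8 0 -26 0 8.8 0 0;-34.8 0 -26 0 8.8 0 0;-34.8 0 -26 0 8.8 0 0;-34.8 0 -26 0 8.8 0 0;-34.8 0 -26 0 8.8 0 0;-34.8 0 -26 0 8.8 0 0;-34.8 0 -26 0 8.8 0 0"
}}

```text
time: 1.1
tool_pos: [0.4516, -0.2971, 0.2302]
tcp_rot: [-0.144, 2.156, -2.148]
wrist_force: [-0.4, 0.1, 1.4]
width: 0.002
```

```bash
python3 - <<'E'
from h import *
print(rel([.445,.17,.15],.13,-1))
E
```

```text
(array([ -5.58,   8.19, -46.35]), array([ 0.2,  0.2, -0. ]))
```

Call:
{"method": "play_rows", "body": {
  "series": "-5.6 0 -46.4 0 0 0 0;-5.6 0 -46.4 0 0 0 0;-5.6 0 -46.4 0 0 0 0;-5.6 0 -46.4 0 0 0 0;-5.6 0 -46.4 0 0 0 0;-5.6 0 -46.4 0 0 0 0;-5.6 0 -46.4 0 0 0 0;-5.6 0 -46.4 0 0 0 0;-5.6 4 -46.4 0 0 0 0;-5.6 8 -46.4 0 0 0 0;-5.6 8 -46.4 0 0 0 0;-5.6 8 -46.4 0 0 0 0"
}}

```text
time: 2.1
tool_pos: [0.4447, 0.1717, 0.1508]
tcp_rot: [-0.144, 2.156, -2.148]
wrist_force: [0.7, -0.2, -0.1]
width: 0.004
```

```bash
python3 - <<'E'
from h import *
print(rel([.46,.173,.032],.13,-1))
cv2.imwrite("pics/t1.png",bot.read_camera("top"));cv2.imwrite("pics/s1.png",bot.read_camera("side"))
E
```

```text
(array([-1.52, 11.88,  0.11]), array([ 0.2,  0.2, -0. ]))
```

View pics/s1.png

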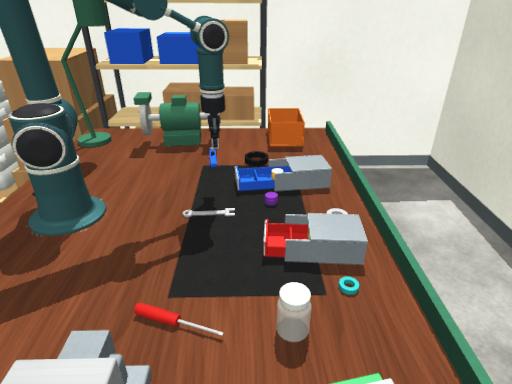

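View pics/t1.png

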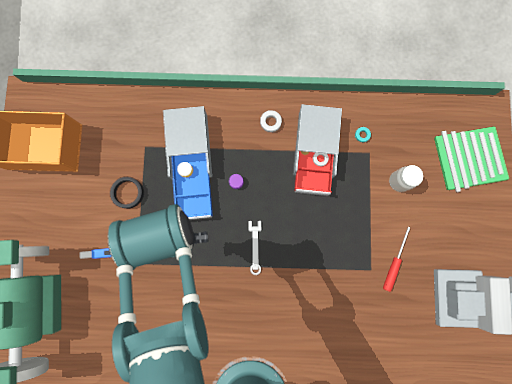

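The arm is in front of the blue lip and clear of the other things; the cutter, at (100,252), is well to the left. Next I lower it.

Call:
{"method": "play_rows", "body": {
  "series": "-1.5 3 0 0 0 0 0;-1.5 6 0 0 0 0 0;-1.5 9 0 0 0 0 0;-1.5 11 0 0 0 0 0;-1.5 11.9 0 0 0 0 0;-1.5 11.9 0 0 0 0 0;-1.5 11.9 0 0 0 0 0"
}}

```text
time: 2.78
tool_pos: [0.4567, 0.1737, 0.0292]
tcp_rot: [-0.155, 2.157, -2.151]
wrist_force: [-0.0, -0.1, 0.5]
width: 0.0
```

```bash
python3 - <<'E'
from h import *
print(rel([.46,.173,.032],.13,-1),rel([.51+.025,.18,.032],.13,-1), rel([.46+.12*np.cos(.13),.173+.12*np.sin(.13),.032],.13,-1))
cv2.imwrite("pics/s2.png",cv2.resize(bot.read_camera("side")[120:220,180:340],None,fx=4,fy=4))
E
```

```text
(array([-0.32, -0.28,  0.12]), array([0.2, 0.4, 0.4])) (array([-7.85, -0.34,  0.44]), array([0.2, 0.4, 0.4])) (array([-12.32,  -0.37,   0.2 ]), array([0.2, 0.4, 0.4]))
```

View pics/s2.png

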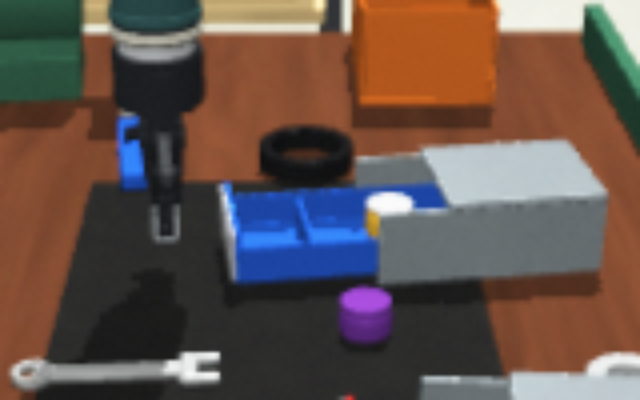

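The fingers are down, about 40 mm in front of the blue lip. Next I push it slowly.

Call:
{"method": "play_rows", "body": {
  "series": "-1 -0.3 0.2 0 0 0 0;-2 -0.3 0.2 0 0 0 0;-2.8 -0.3 0.2 0 0 0 0;-3.4 -0.3 0.2 0 0 0 0;-4 -0.3 0.2 0 0 0 0;-4.6 -0.3 0.2 0 0 0 0;-5.2 -0.3 0.2 0 0 0 0;-5.8 -0.3 0.2 0 0 0 0;-6.4 -0.3 0.2 0 0 0 0;-7 -0.3 0.2 0 0 0 0;-7.6 -0.3 0.2 0 0 0 0;-8.2 -0.3 0.2 0 0 0 0"
}}

```text
time: 3.83
tool_pos: [0.5392, 0.1832, 0.0323]
tcp_rot: [-0.154, 2.156, -2.15]
wrist_force: [-2.7, -2.6, 0.7]
width: -0.001
```

Call:
{"method": "play_rows", "body": {
  "series": "-0.5 0 0 0 0 0 0;-1 0 0 0 0 0 0;-1.5 0 0 0 0 0 0;-2 0 0 0 0 0 0;-2.4 0 0 0 0 0 0;-2.8 0 0 0 0 0 0;-3.1 0 0 0 0 0 0;-3.3 0 0 0 0 0 0"
}}

```text
time: 4.5
tool_pos: [0.5694, 0.1873, 0.0318]
tcp_rot: [-0.161, 2.158, -2.154]
wrist_force: [-13.6, -3.0, 10.2]
width: 0.005
```

Call:
{"method": "play_rows", "body": {
  "series": "-0.2 0 0 0 0 0 0;-0.5 0 0 0 0 0 0;-0.7 0 0 0 0 0 0;-0.7 0 0 0 0 0 0"
}}

```text
time: 4.83
tool_pos: [0.5692, 0.1873, 0.0307]
tcp_rot: [-0.178, 2.164, -2.163]
wrist_force: [-20.3, -3.7, 14.0]
width: -0.004
```

```bash
python3 - <<'E'
from h import *
cv2.imwrite("pics/s3.png",cv2.resize(bot.read_camera("side")[100:220,180:340],None,fx=4,fy=4))
E
```

```text
(no output)
```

View pics/s3.png

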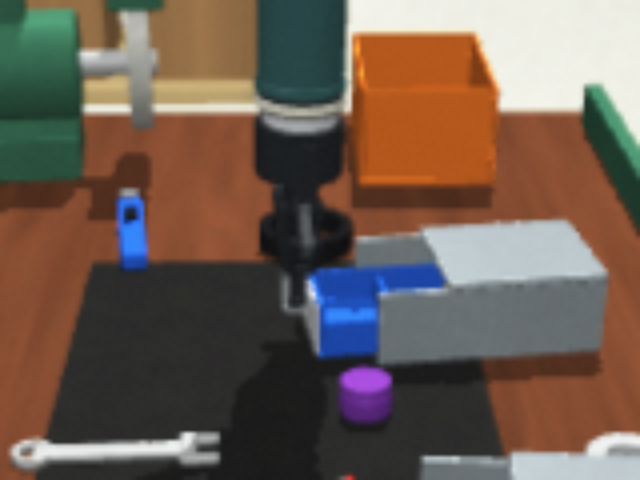

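The push ended against a hard stop: the position held at x=0.569 while the force rose to 20 N. The lip at (310,310) in the crop is close to the housing. I'll back off and rise, then check.

Call:
{"method": "play_rows", "body": {
  "series": "1.5 0 0 0 0 0 0;4 0 0 0 0 0 0;6 -3 0 0 0 0 0;8 -7 0 0 0 0 0;8 -11 0 0 0 0 0;8 -14 4 0 0 0 0;8 -14 8 0 0 0 0;8 -14 12 0 0 0 0;8 -14 16 0 0 0 0;8 -14 20 0 0 0 0;8 -14 22 0 0 0 0;8 -14 22 0 0 0 0"
}}

```text
time: 5.88
tool_pos: [0.5256, -0.0453, 0.1733]
tcp_rot: [-0.17, 2.162, -2.166]
wrist_force: [-0.1, 0.7, -0.2]
width: 0.001
```

```bash
python3 - <<'E'
from h import *
a=bot.read_camera("top");cv2.imwrite("pics/t4.png",a);b=bot.read_camera("side")
c=[a[100:230,155:225],a[90:220,285:355]]
cv2.imwrite("pics/z4.png",np.hstack([cv2.resize(x,None,fx=4.5,fy=4.5,interpolation=cv2.INTER_CUBIC) for x in c]))
cv2.imwrite("pics/s4.png",b)
E
```

```text
(no output)
```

View pics/z4.png

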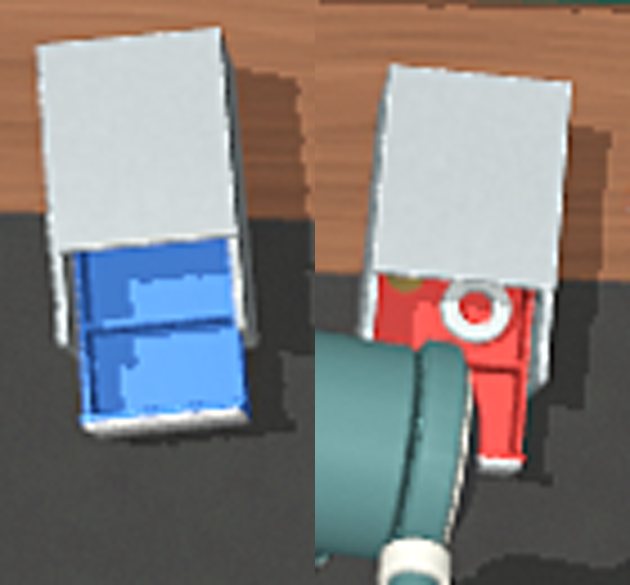

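View pics/s4.png

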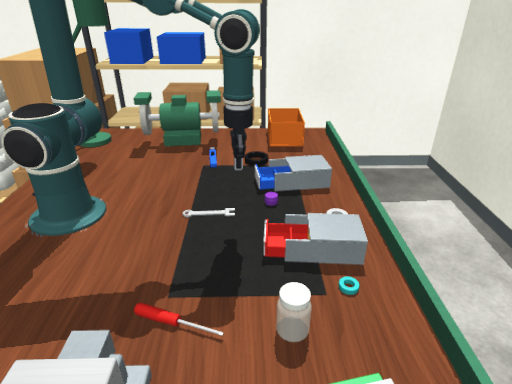

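```bash
python3 - <<'E'
from h import *
L=cast("top",zc([(82,421),(247,411)],4.5,(155,100)),.055);ax=np.array([np.cos(.14),np.sin(.14)])
print(L.round(4),(L[:,:2].mean(0)-[.6339,.1919])@ax)
print(rel([.5949+.0025+.011+.012,-.168,.15],-.072,-1))
E
```

```text
[[0.5794 0.2415 0.055 ]
 [0.5889 0.135  0.055 ]] -0.049799045165124026
(array([-7.85,  2.04, 13.79]), array([-0. , 11.8,  1.5]))
```

The blue lip moved 71 mm to a hard stop, and the tin now sits under the cover. Next is the red well.

Call:
{"method": "play_rows", "body": {
  "series": "-3 1 4 0 6 0.7 0;-5.5 2 8 0 11.8 1.5 0;-7.8 2 12 0 11.8 1.5 0;-7.8 2 13.8 0 11.8 1.5 0;-7.8 2 13.8 0 11.8 1.5 0;-7.8 2 13.8 0 11.8 1.5 0"
}}

```text
time: 6.48
tool_pos: [0.6209, -0.168, 0.1499]
tcp_rot: [-0.08, -2.185, 2.184]
wrist_force: [0.3, 0.3, 0.8]
width: 0.001
```

```bash
python3 - <<'E'
from h import *
print(rel([.622,-.168,.028],-.072,-1))
cv2.imwrite("pics/s5.png",cv2.resize(bot.read_camera("side")[130:280,210:380],None,fx=4,fy=4))
E
```

```text
(array([-0.1 , 12.19,  0.  ]), array([ 0., -0., -0.]))
```

View pics/s5.png

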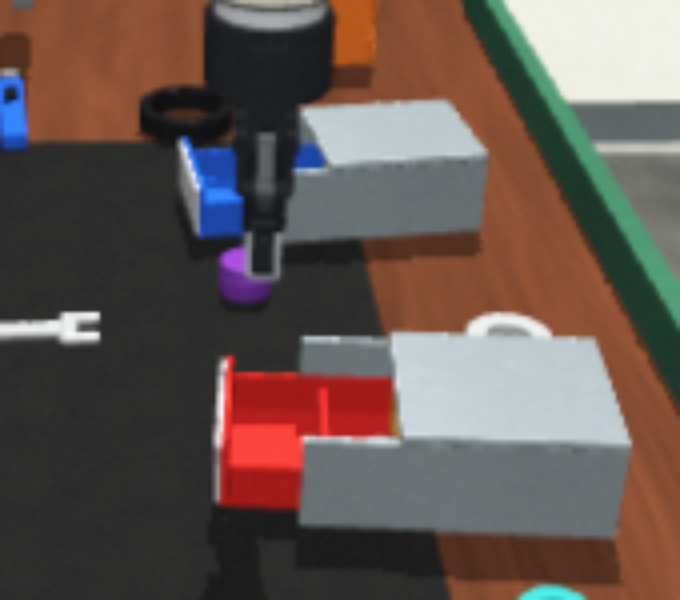

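The fingers at (263,270) stand above the red well, between the lip at about 225 and the divider at about 323. Next I descend.

Call:
{"method": "play_rows", "body": {
  "series": "-0.1 2.5 0 0 0 0 0;-0.1 5 0 0 0 0 0;-0.1 7 0 0 0 0 0;-0.1 8.5 0 0 0 0 0;-0.1 9.5 0 0 0 0 0;-0.1 10.5 0 0 0 0 0;-0.1 11.5 0 0 0 0 0;-0.1 12 0 0 0 0 0;-0.1 12 0 0 0 0 0"
}}

```text
time: 7.28
tool_pos: [0.6204, -0.1662, 0.0289]
tcp_rot: [-0.076, -2.186, 2.183]
wrist_force: [-0.6, -0.1, -0.0]
width: -0.001
```

```bash
python3 - <<'E'
from h import *
cv2.imwrite("pics/s6.png",cv2.resize(bot.read_camera("side")[130:280,210:380],None,fx=4,fy=4))
u=np.array([np.cos(.072),-np.sin(.072),0]);s=bot.read_state();p=s['tool_pos'];p[2]=.03
print(rel(p-.15*u,-.072,-1))
E
```

```text
(array([ 1.5e+01, -1.0e-02, -1.0e-02]), array([0.1, 0. , 0. ]))
```

View pics/s6.png

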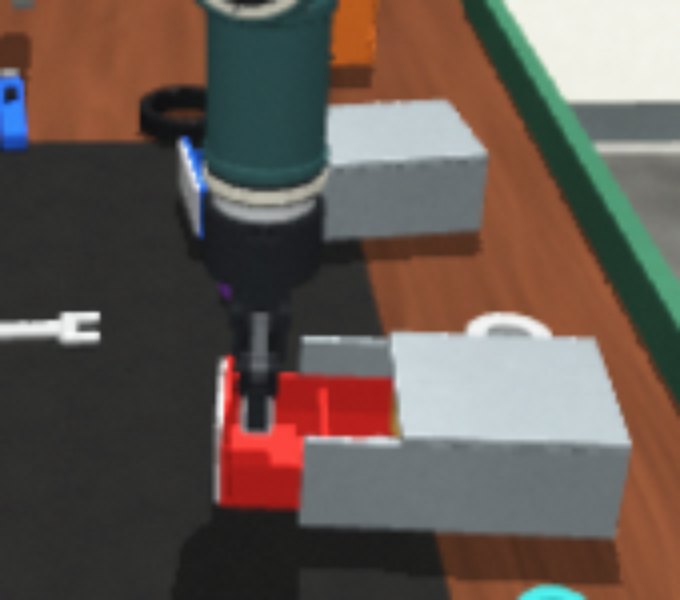

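The fingertips are in the well behind the lip with no contact force. Next I draw the tray out slowly so the bush stays standing.

Call:
{"method": "play_rows", "body": {
  "series": "0.3 0 0 0 0 0 0;0.6 0 0 0 0 0 0;0.8 0 0 0 0 0 0;1 0 0 0 0 0 0;1.2 0 0 0 0 0 0;1.4 0 0 0 0 0 0;1.6 0 0 0 0 0 0;1.9 0 0 0 0 0 0;2.2 0 0 0 0 0 0;2.5 0 0 0 0 0 0;2.8 0 0 0 0 0 0;3.1 0 0 0 0 0 0"
}}

```text
time: 8.33
tool_pos: [0.5897, -0.1644, 0.0298]
tcp_rot: [-0.077, -2.186, 2.184]
wrist_force: [2.7, -0.4, 1.5]
width: -0.002
```

Call:
{"method": "play_rows", "body": {
  "series": "0.4 0 0 0 0 0 0;0.8 0 0 0 0 0 0;1.2 0 0 0 0 0 0;1.6 0 0 0 0 0 0;2 0 0 0 0 0 0;2.4 0 0 0 0 0 0;2.8 0 0 0 0 0 0;3.2 0 0 0 0 0 0;3.6 0 0 0 0 0 0;4 0 0 0 0 0 0;4.4 0 0 0 0 0 0;4.8 0 0 0 0 0 0"
}}

```text
time: 9.33
tool_pos: [0.5413, -0.1608, 0.0297]
tcp_rot: [-0.077, -2.186, 2.183]
wrist_force: [1.5, 1.3, 0.5]
width: -0.001
```

```bash
python3 - <<'E'
from h import *
cv2.imwrite("pics/s7.png",cv2.resize(bot.read_camera("side")[130:280,210:380],None,fx=4,fy=4))
E
```

```text
(no output)
```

View pics/s7.png

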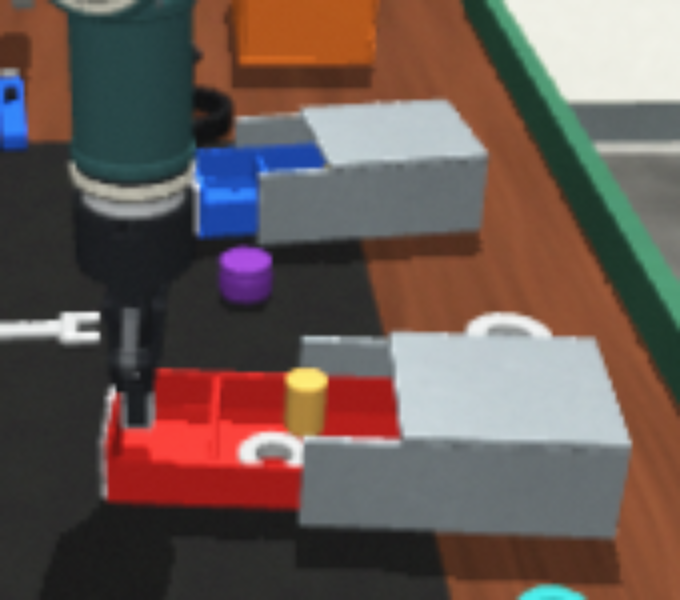

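The bush at (306,400) stands upright and the bearing is visible at (272,450), so I continue.

Call:
{"method": "play_rows", "body": {
  "series": "0.4 0 0 0 0 0 0;0.8 0 0 0 0 0 0;1.2 0 0 0 0 0 0;1.6 0 0 0 0 0 0;2 0 0 0 0 0 0;2.4 0 0 0 0 0 0;2.8 0 0 0 0 0 0;3.2 0 0 0 0 0 0;3.6 0 0 0 0 0 0;4 0 0 0 0 0 0;4.3 0 0 0 0 0 0;4.6 0 0 0 0 0 0"
}}

```text
time: 10.38
tool_pos: [0.4938, -0.1573, 0.0295]
tcp_rot: [-0.075, -2.185, 2.182]
wrist_force: [1.5, 0.6, -0.8]
width: 0.004
```

Call:
{"method": "play_rows", "body": {
  "series": "0.2 0 0 0 0 0 0;0.4 0 0 0 0 0 0;0.6 0 0 0 0 0 0;0.8 0 0 0 0 0 0;1 0 0 0 0 0 0;1.2 0 0 0 0 0 0;1.4 0 0 0 0 0 0;1.4 0 0 0 0 0 0"
}}

```text
time: 11.05
tool_pos: [0.4857, -0.1574, 0.0308]
tcp_rot: [-0.09, -2.189, 2.19]
wrist_force: [16.5, -0.1, -10.8]
width: -0.003
```

It reached the stop at x=0.486, where the force rose to 16 N. Next I release inward by 1.5 cm and lift straight out.

Call:
{"method": "play_rows", "body": {
  "series": "-0.8 0 0 0 0 0 0;-1.3 0 0 0 0 0 0;-1.5 0 0 0 0 0 0;-1.5 -1 0 0 0 0 0;-1.5 -3 0 0 0 0 0;-1.5 -6 0 0 0 0 0;-1.5 -9 0 0 0 0 0;-1.5 -12 0 0 0 0 0;-1.5 -15 0 0 0 0 0;-1.5 -15 0 0 0 0 0;-1.5 -15 0 0 0 0 0"
}}

```text
time: 11.97
tool_pos: [0.5002, -0.1589, 0.184]
tcp_rot: [-0.095, -2.189, 2.194]
wrist_force: [-0.9, -0.4, 0.4]
width: 0.001
```

Call:
{"method": "play_rows", "body": {
  "series": "0 0 -4 0 0 0 0;0 0 -8 0 0 0 0;0 0 -12 0 0 0 0;0 0 -16 0 0 0 0;0 0 -20 0 0 0 0;0 0 -24 0 0 0 0;0 0 -24 0 0 0 0;0 0 -24 0 0 0 0;0 0 -24 0 0 0 0"
}}

```text
time: 12.72
tool_pos: [0.5161, 0.0802, 0.182]
tcp_rot: [-0.09, -2.186, 2.195]
wrist_force: [-0.1, 0.6, -0.0]
width: 0.004
```

```bash
python3 - <<'E'
from h import *
s=bot.read_state();print(s['tool_pos'],s['joint_vel'].round(3),s['wrist_force'])
a=bot.read_camera("top");b=bot.read_camera("side")
cv2.imwrite("pics/t8.png",a);cv2.imwrite("pics/s8.png",cv2.resize(b[130:280,180:380],None,fx=4,fy=4))
cv2.imwrite("pics/z8.png",cv2.resize(a[90:240,150:350],None,fx=4,fy=4,interpolation=cv2.INTER_CUBIC))
E
```

```text
[0.51612375 0.08015588 0.18203402] [-0.032 -0.005 -0.005  0.001 -0.001 -0.001] [-0.07074721  0.59457667 -0.03133817]
```

View pics/s8.png

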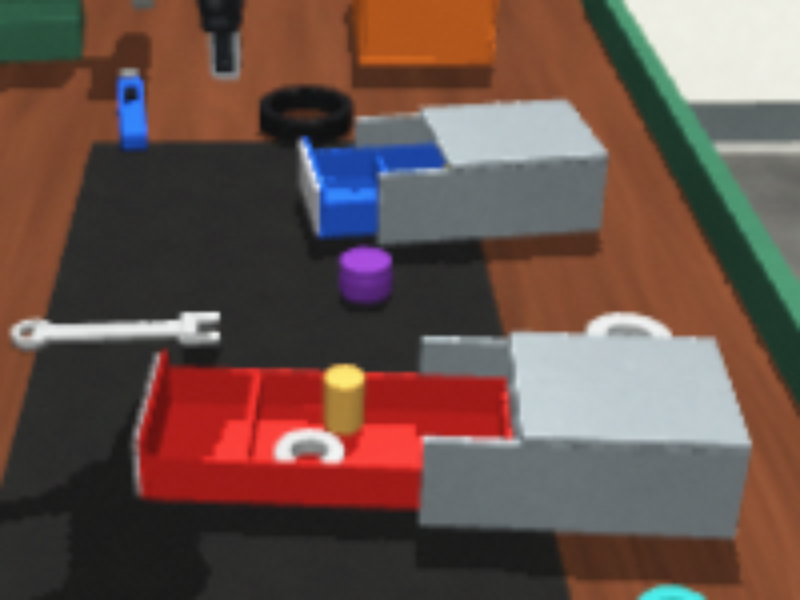

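View pics/z8.png

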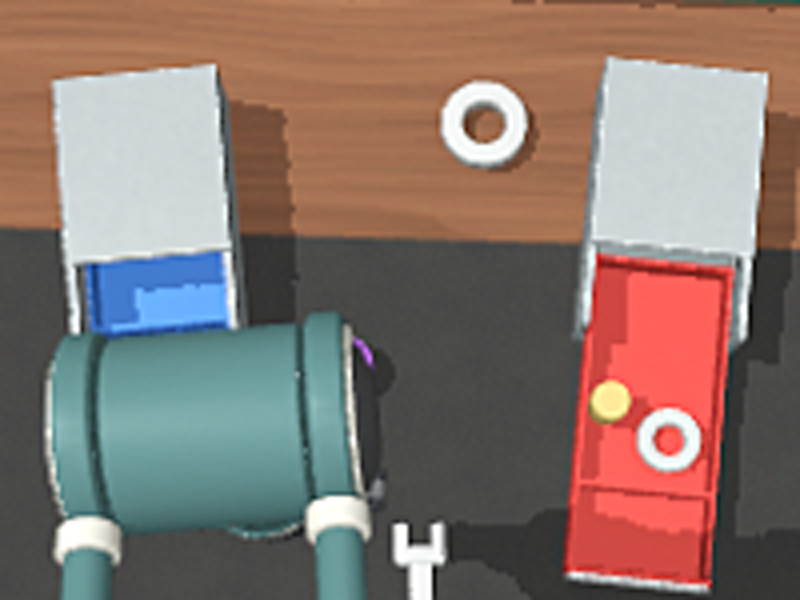

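View pics/t8.png

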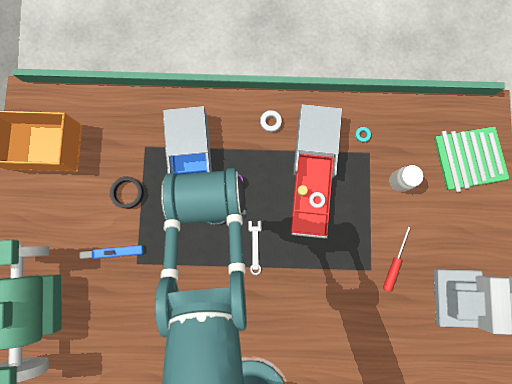

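```bash
python3 - <<'E'
from h import *
L=cast("top",zc([(566,573),(712,586)],4,(150,90)),.055);ax=np.array([np.cos(.072),-np.sin(.072)])
print(L.round(4),(L[:,:2].mean(0)-[.64955,-.17353])@ax)
L=cast("side",zc([(303,140),(318,190)],4,(180,130)),.055);print(L)
E
```

```text
[[ 0.4736 -0.1052  0.055 ]
 [ 0.4672 -0.2102  0.055 ]] -0.17985205408315547
[[0.57805064 0.23518565 0.055     ]
 [0.58913442 0.13536745 0.055     ]]
```

The red lip is at −0.180 m and the blue lip at −0.050 m in their own unit frames. The 0.130 m difference matches the full stroke, so each tray is at its stop.

```bash
python3 - <<'E'
from workcell import bot
s=bot.read_state();print(s['time'],s['wrist_force']);print(bot.finish_job())
E
```

```text
12.8167 [0.88521918 0.02455198 0.14742401]
the job is handed in; nothing more can be done
None
```

The job is handed in at 12.8 s of the 48 s allowed; no verdict was reported. I pushed the blue tray home with closed fingertips until it hit a hard stop (about 20 N, no further movement). I then lowered the fingertips into the red well and drew the red tray out from behind its lip to its stop (about 16 N).

**Tray positions:** in the last pictures the red lip sits 180 mm in front of its housing's front edge and the blue lip 50 mm. That is a difference of exactly the 130 mm stroke.

**Parts:** the bush is upright and the bearing lies behind the red tray's divider. The tin was last seen in the blue tray and went under the cover with it, so I could not see it at the end.

**Bench and arm:** the tools and other things look unmoved. The arm is clear, with wrist force under 1 N.

**Disagreement:** my yaw estimates for the units differed by up to about 0.07 rad between cover edges and lip line. This had no effect on the moves.

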